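Tug the cartridge case lid, free its catch if caught, hold it open

TASK

Open the grey cartridge case for me so that I can put the cartridges away: take the yellow fin on its blue lid and first tug it gently upward, before touching the red thumb catch, to feel whether the lid is caught. If it is, let the lid down and slide the red catch all the way along its slot, then lift the lid by the fin; do not force a caught lid. Finish while still gripping the fin, holding the lid still at about 60 degrees open, and leave everything else on the shelf where it is.

Things in the scene. Friction and masses are not known exactly. Their poses are not given: they have to be found in the camera images.
- case: Grey steel cartridge case fixed to the shelf, 200 (x) x 220 (y) x 88 mm. Origin: centre of its underside; x points from its front (robot side) to its back, y to its left seen from the robot, z up. Its front 48 mm is a solid ledge with the red catch; behind it lies the blue lid, 148 x 218 x 8 mm. Ledge and shut lid both have their tops at 88 mm.
- lid_angle (a joint): Angle of the blue lid, rad: 0 shut, 1.5 wide open; its front edge rises, turning about the case's +y through the hinge at the back. Weight (0.3 kg) and a weak spring pull it shut unless held: 2 to 4 N at the fin. Caught, it rises only about 0.03 rad (4 mm at the fin), then stops dead; free, it goes on rising. Which it is differs each time and cannot be seen.
- lid_fin (a point): Yellow upright fin on the lid, middle of the front edge: 28 mm (case x) x 12 mm thick (y), 40 mm tall. This point: its grip point, on its mid-plane 28 mm above the lid's top; axes as the case's when shut, turning with the lid. Shut, it lies 134 mm in front of and 32 mm above the hinge line. Pinched along y, it pivots between the fingers, so a gripper can keep pointing down.
- case_lid: The blue lid, fin included. Origin: the middle of its hinge line, 102 mm behind the case's centre and 84 mm above the shelf; the line runs along the case's y. Axes as the case's when shut, turning with the lid.
- catch_tab (a point): Grip point of the red thumb tab, 24 mm above the ledge; the tab is 18 (case x) x 14 (y) x 36 mm tall. Rest: right end of its black slot, 76 mm in front of and 57 mm to the right (-y) of the case's centre. Slides 24 mm to case +y (left seen from the robot) against a spring, up to 4 N; springs back. Pushed to its end with the lid down, it frees the lid, which stays free after. Looks the same caught or free.
- controller: Bystander: yellow plastic game controller, about 90 x 146 x 44 mm, origin at the centre of its underside. Loose; leave it alone.
- candy_dish: Bystander: glass candy dish with clipped-on lid, 134 mm across, 81 mm high, origin at the centre of its underside. Loose; leave it alone.
- cartridge1: Bystander: green game cartridge lying flat, 70 x 105 x 18 mm, origin at the centre of its underside. Loose; leave it alone.
- cartridge2: Bystander: second green game cartridge lying flat, 70 x 105 x 18 mm, origin at the centre of its underside. Loose; leave it alone.
- rabbit: Bystander: white ceramic rabbit figurine, 66 mm across, 128 mm high, origin at the centre of its underside. Loose; leave it alone.
- tumbler: Bystander: blue ceramic tooth mug, 72 mm across, 95 mm high, origin at the centre of its underside. Loose; leave it alone.
- soap: Bystander: soap bottle, 62 mm across, 160 mm high, origin at the centre of its underside. Loose; leave it alone.

How it is judged:
By the outcome, as a careful person would: the job done as asked, in the order asked, and still so for the second after the job is handed in, while the arm keeps its last pose, push and grip.
It also fails if it takes over 58 s, if anything falls off the work surface, if the arm or the gripper's body presses on something with over 40 N, if the wrist force passes 120 N, or if a joint passes its speed limit or range.

ROBOT

A 6-joint arm with a two-finger parallel gripper is mounted at the origin on the work surface. World frame = base frame: x ahead of the robot, y to its left, z up, the work surface at z = 0. Lengths are in m, angles in degrees, forces in N, time in s.
With the tool pointing down it reaches from about 0.3 to 0.75 m from the base axis. Payload 8.5 kg.
Tool frame: the origin (TCP) lies at the centre of the arm's flange, where the gripper is bolted on; the fingertips stand 173 mm ahead of it and the grasp point (between the pads) lies env.pinch_z ahead of it (env.pinch_z is the distance from the TCP to the grasp point, in m); z points along the fingers, y is the line along which they close (so a half turn about z gives the same grasp; the last joint's range is limited). The gripper opens to 85 mm and grips with 20 to 120 N. Pads are 22 mm wide; open, the fingers measure 114 mm over their backs; the gripper's body (76 mm by 85 mm) begins 54 mm behind the grasp point. The pads swing forward as they close: fully open they stand 13 mm farther back than shut.
Start: joints at [-85.159, 21.807, 74.336, -0, 83.858, -12.336], TCP at [0.162, -0.525, 0.405] pointing down, gripper open.
Joint ranges: [-178.18, 178.18], [-50.72, 133.34], [12.68, 142.11], [-81.47, 261.47], [9.98, 163.14], [-165.26, 165.26]. Speed limits (degrees/s): [136.94, 136.94, 180, 180, 180, 180].

INTERFACE

Orientations are given as a 3x3 rotation matrix whose columns are the frame's x, y, z axes.
In Python, from rig import env, get_image, job, spotter gives the robot as it stands. The module is installed in compiled form; this text tells all that it offers.
- The arm moves only by the shell command python3 -m creep 'ROWS' [FORCE]. ROWS is text: rows parted by semicolons, each of 7 numbers parted by spaces: the turn, a rotation vector about the tool's x, y, z in units of 8 degrees (1.0 is 8 degrees), then the shift along the tool's x, y, z in units of 30 mm (1.0 is 30 mm), then the finger opening in mm, from 0 to 85.4. A call has 1 to 12 rows; each row is the pose to reach, as a shift and turn from the pose commanded when the call began, along the tool's axes at that moment; what a row does not reach only later rows make up. A row lasts 1/10 s, in which the tool goes at most 50 mm and 8.59 degrees, less where a joint would pass 70% of its speed; a pose out of reach is approached as far as the arm can. A call with a gripper value outside its range is refused whole. The fingers move at their own pace and stop on an object; FORCE is the grip in N (left out, the last holds). Time passes only in rows, so rows that repeat a pose let the fingers close. It gives the time, the measured TCP pose, the force, the opening and the grip force at its end, in the units of the state.
- env.observe(): the state, without advancing time (a new reading comes with each control period).
- get_image(name): name is "scene" or "top" or "wrist"; returns a dict with "image" (420x560x3 uint8, blue, green, red), "depth" (420x560 float32, m along the optical axis (not along the pixel's ray), 0 where there is no reading), "intrinsics" (3x3 intrinsics, pixels), "view" (4x4, takes a point from world to camera coordinates). Camera axes: x right, y up, looking along -z (the intrinsics and any distortion apply to the point x, -y, -z); pixel columns grow to the right and rows downward; lengths in m; the calibration is good to about 2 mm. A picture is of the moment at which its call begins.
- job.close_job(): hands the job in; it is judged then, once.
Trained networks look in a picture, given as the dict that the camera call returned (one of the last four; its "shot" number tells which), for a name from the list of things; names that differ only in an ending like _2 or _b are one class to them, and where a whole thing is asked for, a point or a joint stands for the part that bears it (a point fixed in the world has none). Each returns a list of dicts, best first, with "p" (0 to 1); they miss things now and then, are a little off and sometimes report something else, mostly with a low value. They report only what shows in the picture. A call takes as long as a camera call.
- spotter.boxes_of(label, picture): "xy" ([column, row] in pixels, amid what is visible of it).
The state is a dict: "time_s": time; "q": joint angles; "qvel": joint speeds; "joint_efforts": joint torques, N m; "position": TCP position; "tool_rot": TCP orientation; "ft_force": force on the tool from outside, world axes, zero at the start; "wrist_torque": the same for the moment, N m; "grip_width": finger opening in m; "gripper_force": force on a finger pad.
Only numpy, scipy, OpenCV 4.12 (cv2) and the standard library are available. Lean on these libraries where they do the work, as an engineer would, in place of code of your own. Each camera call takes 0.05 s, during which the arm holds its last target. There are 200 camera calls.

## Working session

There is one attempt and no reset: what is moved stays moved. The work goes in short steps, Python scripts to look and compute and a shell command to move; the robot and the scene stay as the last step left them, time stands still between calls to the robot, and variables do not carry over. Pictures are saved under pics/ and viewed, at most 10 in all, crops included, and the job is handed in when it is done.

```bash
mkdir -p pics; cat > h.py <<'E'
import numpy as np, cv2
from rig import env, get_image, job, spotter
def w(pic,uv,r=2):
    u,v=int(round(uv[0])),int(round(uv[1]))
    p=pic["depth"][max(0,v-r):v+r+1,max(0,u-r):u+r+1]; p=p[p>0]
    if p.size==0: return None
    d=np.median(p); K=pic["intrinsics"]
    c=np.array([(uv[0]-K[0,2])/K[0,0]*d,-(uv[1]-K[1,2])/K[1,1]*d,-d,1])
    return (np.linalg.inv(pic["view"])@c)[:3]
def cloud(pic):
    d=pic["depth"];K=pic["intrinsics"];v,u=np.indices(d.shape)
    c=np.stack([(u-K[0,2])/K[0,0]*d,-(v-K[1,2])/K[1,1]*d,-d,np.ones_like(d)],-1)
    return (c@np.linalg.inv(pic["view"]).T)[...,:3]
def st():
    s=env.observe(); print("t",round(s["time_s"],2),"p",np.round(s["position"],4),"q",np.round(s["q"],1),"f",np.round(s["ft_force"],1),"w",round(s["grip_width"],4),"gf",np.round(s["gripper_force"],1)); print(np.round(s["tool_rot"],3)); return s
E
python3 - <<'E'
from h import *
st(); print(env.pinch_z)
for n in ("scene","top"):
    p=get_image(n); cv2.imwrite(f"pics/{n}0.png",p["image"])
    for l in ("case","lid_fin","catch_tab","case_lid","controller","candy_dish","cartridge1","rabbit","tumbler","soap"):
        for b in spotter.boxes_of(l,p)[:2]:
            x=w(p,b["xy"]); print(n,l,round(b["p"],2),np.round(b["xy"]),None if x is None else np.round(x,3))
E
```

```text
t 0.0 p [ 0.1624 -0.5254  0.4041] q [-85.2  21.8  74.4   0.   83.9 -12.3] f [0.4 0.7 0.7] w 0.0851 gf 0.0
[[ 0.955  0.295 -0.   ]
 [ 0.295 -0.955  0.002]
 [ 0.    -0.002 -1.   ]]
0.1547
scene case 0.62 [288. 220.] [0.574 0.03  0.086]
scene lid_fin 0.9 [283. 217.] [0.564 0.016 0.087]
scene case_lid 0.73 [286. 217.] [0.564 0.025 0.086]
scene controller 0.88 [158. 168.] [ 0.393 -0.385  0.034]
scene candy_dish 0.84 [398. 239.] [0.592 0.331 0.065]
scene cartridge1 0.97 [152. 263.] [ 0.705 -0.335  0.018]
scene cartridge1 0.86 [156. 221.] [ 0.572 -0.355  0.019]
scene rabbit 0.83 [408. 178.] [0.388 0.369 0.069]
scene tumbler 0.82 [235. 290.] [ 0.758 -0.098  0.007]
scene soap 0.91 [324. 294.] [0.789 0.135 0.114]
top case 0.64 [273. 222.] [0.533 0.021 0.089]
top lid_fin 0.86 [274. 215.] [0.555 0.018 0.089]
top lid_fin 0.27 [412. 268.] [ 0.393 -0.385  0.034]
top catch_tab 0.35 [273. 212.] [0.564 0.021 0.09 ]
top case_lid 0.63 [272. 214.] [0.557 0.025 0.09 ]
top controller 0.83 [409. 269.] [ 0.392 -0.375  0.035]
top candy_dish 0.8 [165. 210.] [0.574 0.335 0.078]
top cartridge1 0.86 [400. 212.] [ 0.561 -0.359  0.018]
top cartridge1 0.61 [390. 169.] [ 0.693 -0.336  0.02 ]
top rabbit 0.76 [157. 283.] [0.366 0.356 0.083]
top tumbler 0.56 [311. 140.] [ 0.791 -0.098  0.007]
top soap 0.79 [230. 147.] [0.749 0.14  0.118]
top soap 0.55 [273. 213.] [0.561 0.022 0.091]
```

View pics/top0.png

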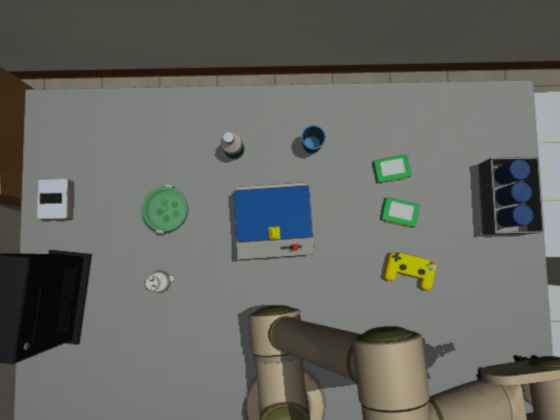

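View pics/scene0.png

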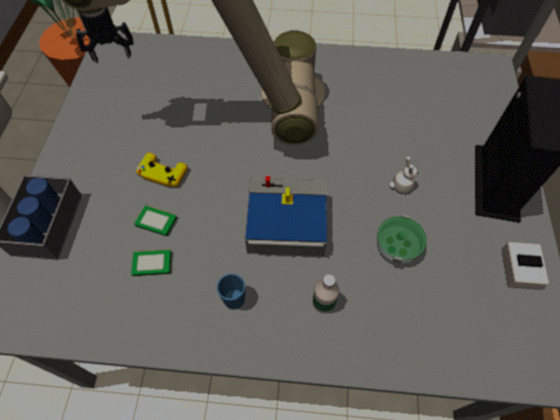

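```bash
python3 - <<'E'
from h import *
for n in ("scene","top"):
    p=get_image(n); X=cloud(p); im=cv2.cvtColor(p["image"],cv2.COLOR_BGR2HSV).astype(int); H,S,V=im[...,0],im[...,1],im[...,2]
    reg=(abs(X[...,0]-.55)<.17)&(abs(X[...,1])<.2)
    for nm,m in (("yel",(H>18)&(H<38)&(S>90)&(X[...,2]>.06)),("red",((H<8)|(H>172))&(S>110)&(X[...,2]>.06)),("blue",(H>95)&(H<130)&(S>80)&(X[...,2]>.08)&(X[...,2]<.1))):
        q=X[m&reg]; v,u=np.nonzero(m&reg)
        if len(q): print(n,nm,len(q),u.min(),u.max(),v.min(),v.max(),np.round([q.min(0),np.median(q,0),q.max(0)],3).tolist())
        if nm=="blue" and len(q)>50: print(cv2.minAreaRect((q[:,:2]*1000).astype(np.float32)))
    q=X[reg&(abs(X[...,2]-.088)<.006)]; print("top face",cv2.minAreaRect((q[:,:2]*1000).astype(np.float32)))
E
```

```text
scene yel 148 282 292 187 203 [[0.464, 0.005, 0.083], [0.508, 0.021, 0.091], [0.523, 0.036, 0.131]]
scene red 49 265 270 176 186 [[0.441, -0.048, 0.085], [0.472, -0.038, 0.116], [0.476, -0.03, 0.129]]
scene blue 3547 246 326 193 241 [[0.481, -0.087, 0.08], [0.567, 0.027, 0.087], [0.641, 0.136, 0.094]]
((560.216796875, 24.793228149414062), (154.0774688720703, 217.48715209960938), 2.817927122116089)
top face ((543.6119995117188, 23.351173400878906), (212.24444580078125, 218.76809692382812), 2.6587109565734863)
top yel 144 266 556 178 414 [[0.442, -0.011, 0.085], [0.499, 0.019, 0.094], [0.52, 0.034, 1.419]]
top red 34 292 298 244 249 [[0.455, -0.048, 0.09], [0.462, -0.039, 0.125], [0.47, -0.031, 0.13]]
top blue 3721 234 311 186 241 [[0.481, -0.087, 0.08], [0.561, 0.025, 0.089], [0.637, 0.134, 0.099]]
((559.55712890625, 23.513290405273438), (148.85791015625, 218.09547424316406), 2.7839300632476807)
top face ((539.6392211914062, 23.28321075439453), (209.7598419189453, 219.6783447265625), 2.8900091648101807)
```

The pictures show the case at (234–313, 185–258) in the top view, with the fin at (274,232) and the red tab at (295,247). The case is yawed about 2.8°. The fin's grip point works out at about (0.504, 0.022) and the tab at (0.463, −0.038), which agrees with the yellow and red pixels.

```bash
python3 -m creep '0 0 1.8 16.24 -14.05 0 50;0 0 1.8 16.24 -14.05 0 50;0 0 1.8 16.24 -14.05 0 50;0 0 1.8 16.24 -14.05 0 50;0 0 1.8 16.24 -14.05 0 50;0 0 1.8 16.24 -14.05 0 50;0 0 1.8 16.24 -14.05 0 50;0 0 1.8 16.24 -14.05 0 50;0 0 1.8 16.24 -14.05 0 50;0 0 1.8 16.24 -14.05 0 50;0 0 1.8 16.24 -14.05 0 50;0 0 1.8 16.24 -14.05 0 50' 25; python3 - <<'E'
from h import *
s=st(); print(s["tool_rot"].T@(np.array([.5038,.0215,s["position"][2]])-s["position"])/.03 if hasattr(s["tool_rot"],"T") else 0)
E
```

```text
time_s: 2.4
position: [0.4807, -0.0143, 0.405]
tool_rot: [[0.999, 0.049, 0.001], [0.049, -0.999, -0.0], [0.001, 0.0, -1.0]]
ft_force: [0.6, -1.0, 1.1]
grip_width: 0.05
gripper_force: 0.0
t 2.4 p [ 0.4807 -0.0143  0.405 ] q [-15.8  14.8  84.8  -0.   80.3  71.4] f [ 0.6 -1.   1.1] w 0.05 gf 0.0
[[ 0.999  0.049  0.001]
 [ 0.049 -0.999 -0.   ]
 [ 0.001  0.    -1.   ]]
[ 8.27976730e-01 -1.15309710e+00  2.20884343e-04]
```

```bash
python3 -m creep '0 0 0 0.83 -1.15 1.0 50;0 0 0 0.83 -1.15 1.5 50;0 0 0 0.83 -1.15 1.5 50' ; python3 - <<'E'
from h import *
s=st()
p=get_image("wrist"); cv2.imwrite("pics/w1.png",p["image"])
X=cloud(p); im=cv2.cvtColor(p["image"],cv2.COLOR_BGR2HSV).astype(int); H,S=im[...,0],im[...,1]
for nm,m in (("yel",(H>18)&(H<38)&(S>90)&(X[...,2]>.11)),("red",((H<8)|(H>172))&(S>110)&(X[...,2]>.11)),("blue",(H>95)&(H<130)&(S>80)&(X[...,2]>.08)&(X[...,2]<.1))):
    m&=(X[...,2]<.15)
    q=X[m]; print(nm,len(q),np.round([np.percentile(q,3,0),np.median(q,0),np.percentile(q,97,0)],4).tolist() if len(q) else "")
    if len(q)>20: print(cv2.minAreaRect((q[:,:2]*1000).astype(np.float32)))
E
```

```text
time_s: 2.7
position: [0.5032, 0.0203, 0.3577]
tool_rot: [[0.999, 0.051, -0.005], [0.051, -0.999, 0.001], [-0.005, -0.001, -1.0]]
ft_force: [-0.5, -0.3, 1.2]
grip_width: 0.0499
gripper_force: 0.0
t 2.7 p [0.5032 0.0203 0.3577] q [-11.2  19.6  86.1  -0.   74.5  75.9] f [-0.5 -0.3  1.2] w 0.0499 gf 0.0
[[ 0.999  0.051 -0.005]
 [ 0.051 -0.999  0.001]
 [-0.005 -0.001 -1.   ]]
yel 729 [[0.4909, 0.0149, 0.1137], [0.506, 0.0203, 0.1258], [0.5169, 0.0259, 0.1272]]
((503.25189208984375, 20.219045639038086), (27.93886375427246, 11.462209701538086), 3.237820625305176)
red 55 [[0.4698, -0.0449, 0.1103], [0.4709, -0.0421, 0.1136], [0.4714, -0.0359, 0.1226]]
((470.635986328125, -40.590904235839844), (10.53501033782959, 2.6281392574310303), 76.7350082397461)
blue 56962 [[0.4925, -0.0783, 0.0852], [0.5718, 0.0238, 0.0866], [0.6299, 0.125, 0.088]]
((559.6214599609375, 23.08934783935547), (149.2158203125, 217.72975158691406), 2.8453028202056885)
```

View pics/w1.png

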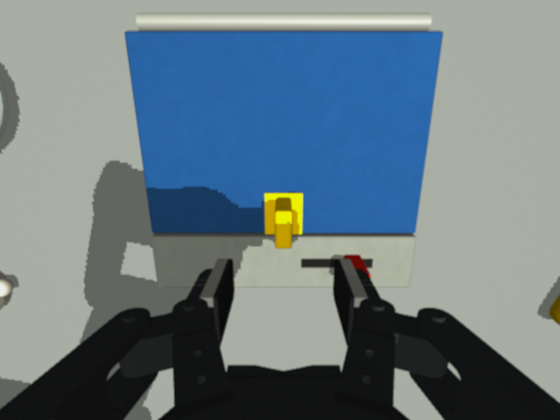

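The wrist view shows the fin at (285,215), centred between the fingers. Its measured position (0.503, 0.020) fits the size and height. The red tab is at (357,267). I'll go down and grip.

```bash
python3 -m creep '0 0 0 0 0 1.5 45;0 0 0 0 0 2.5 45;0 0 0 0 0 3 45;0 0 0 0 0 3 45;0 0 0 0 0 3 11;0 0 0 0 0 3 11;0 0 0 0 0 3 11;0 0 0 0 0 3 11;0 0 0 0 0 3 11;0 0 0 0 0 3 11;0 0 0 0 0 3 11;0 0 0 0 0 3 11' 30
```

```text
time_s: 3.95
position: [0.5033, 0.0203, 0.271]
tool_rot: [[0.999, 0.049, 0.003], [0.049, -0.999, 0.002], [0.003, -0.002, -1.0]]
ft_force: [0.6, 10.2, 1.7]
grip_width: 0.0118
gripper_force: 27.0
```

```bash
python3 -m creep '0 0 0 0 -0.03 -0.05 11;0 0 0 0 -0.03 -0.07 11;0 0 0 0 -0.03 -0.07 11;0 0 0 0 -0.03 -0.07 11'; python3 -m creep '0 0 0 0 0 -0.03 11;0 0 0 0 0 -0.06 11;0 0 0 0 0 -0.06 11;0 0 0 0 0 -0.06 11'
```

```text
time_s: 4.35
position: [0.5036, 0.0206, 0.2727]
tool_rot: [[0.999, 0.048, 0.003], [0.048, -0.999, 0.001], [0.003, -0.001, -1.0]]
ft_force: [5.2, 5.8, -5.8]
grip_width: 0.0114
gripper_force: 26.7
time_s: 4.75
position: [0.5038, 0.0206, 0.2745]
tool_rot: [[0.999, 0.048, 0.004], [0.048, -0.999, 0.001], [0.004, -0.001, -1.0]]
ft_force: [6.7, 7.0, -5.3]
grip_width: 0.0112
gripper_force: 26.5
```

```bash
python3 -m creep '0 0 0 0.01 0 -0.02 11;0 0 0 0.01 0 -0.04 11;0 0 0 0.01 0 -0.04 11;0 0 0 0.01 0 -0.04 11'; python3 -m creep '0 0 0 0.01 0 -0.02 11;0 0 0 0.01 0 -0.04 11;0 0 0 0.01 0 -0.04 11;0 0 0 0.01 0 -0.04 11'
```

```text
time_s: 5.15
position: [0.5041, 0.0206, 0.2758]
tool_rot: [[0.999, 0.048, 0.004], [0.048, -0.999, 0.001], [0.004, -0.001, -1.0]]
ft_force: [6.6, 6.4, -5.3]
grip_width: 0.0116
gripper_force: 26.5
time_s: 5.55
position: [0.5044, 0.0206, 0.2762]
tool_rot: [[0.999, 0.048, 0.003], [0.048, -0.999, 0.001], [0.003, -0.001, -1.0]]
ft_force: [8.4, 5.3, -13.0]
grip_width: 0.0118
gripper_force: 26.3
```

The fin rose easily for about 4–5 mm. On the next step the upward pull jumped from 5 N to 13 N and it barely moved, so the lid is caught. I'll let it down, release and back off.

```bash
python3 -m creep '0 0 0 -0.02 0 0.07 11;0 0 0 -0.02 0 0.14 11;0 0 0 -0.02 0 0.21 11;0 0 0 -0.02 0 0.21 11;0 0 0 -0.02 0 0.21 11;0 0 0 -0.02 0 0.21 45;0 0 0 -0.02 0 0.21 45;0 0 0 -0.02 0 0.21 45;0 0 0 -0.02 0 0.21 45;0 0 0 -0.02 0 -0.8 45;0 0 0 -0.02 0 -1.6 45;0 0 0 -0.02 0 -1.6 45'; python3 - <<'E'
from h import *
s=st(); R=np.array(s["tool_rot"]); print(R.T@(np.array([.5033-.044*.9988+.057*.049,.0202-.057*.9988-.044*.049,.113+.1547])-s["position"])/.03)
E
```

```text
time_s: 6.75
position: [0.5035, 0.0201, 0.3268]
tool_rot: [[0.999, 0.048, 0.006], [0.048, -0.999, -0.001], [0.006, 0.001, -1.0]]
ft_force: [-0.1, -0.1, 0.0]
grip_width: 0.0447
gripper_force: 0.0
t 6.75 p [0.5035 0.0201 0.3268] q [-11.2  21.5  88.9  -0.   69.2  76. ] f [-0.1 -0.1  0. ] w 0.0447 gf 0.0
[[ 0.999  0.048  0.006]
 [ 0.048 -0.999 -0.001]
 [ 0.006  0.001 -1.   ]]
[-1.48472547  1.89348433  1.96502247]
```

```bash
python3 -m creep '0 0 0 -0.8 1 0 45;0 0 0 -1.5 1.9 0 45;0 0 0 -1.5 1.9 0 45;0 0 0 -1.5 1.9 1 45;0 0 0 -1.5 1.9 1.9 45;0 0 0 -1.5 1.9 1.9 45;0 0 0 -1.5 1.9 1.9 13;0 0 0 -1.5 1.9 1.9 13;0 0 0 -1.5 1.9 1.9 13;0 0 0 -1.5 1.9 1.9 13;0 0 0 -1.5 1.9 1.9 13;0 0 0 -1.5 1.9 1.9 13'
```

```text
time_s: 7.95
position: [0.4612, -0.0386, 0.2681]
tool_rot: [[0.999, 0.048, 0.003], [0.048, -0.999, 0.0], [0.003, -0.0, -1.0]]
ft_force: [0.8, 5.7, 5.6]
grip_width: 0.0135
gripper_force: 27.4
```

```bash
python3 -m creep '0 0 0 0 -0.2 0 13;0 0 0 0 -0.4 0 13;0 0 0 0 -0.6 0 13;0 0 0 0 -0.75 0 13;0 0 0 0 -0.75 0 13'; python3 -m creep '0 0 0 0 -0.05 0 13;0 0 0 0 -0.1 0 13;0 0 0 0 -0.1 0 13'
```

```text
time_s: 8.45
position: [0.4602, -0.0164, 0.2682]
tool_rot: [[0.999, 0.049, 0.003], [0.049, -0.999, -0.002], [0.003, 0.002, -1.0]]
ft_force: [-0.5, -1.7, 5.4]
grip_width: 0.0135
gripper_force: 27.4
time_s: 8.75
position: [0.4601, -0.0139, 0.2682]
tool_rot: [[0.999, 0.049, 0.003], [0.049, -0.999, -0.003], [0.002, 0.003, -1.0]]
ft_force: [-0.7, -3.4, 5.4]
grip_width: 0.0136
gripper_force: 27.5
```

```bash
python3 -m creep '0 0 0 0 -0.05 0 13;0 0 0 0 -0.05 0 13;0 0 0 0 -0.05 0 13'; python3 -m creep '0 0 0 0 -0.04 0 13;0 0 0 0 -0.04 0 13;0 0 0 0 -0.04 0 13'
```

```text
time_s: 9.05
position: [0.4601, -0.0132, 0.2682]
tool_rot: [[0.999, 0.049, 0.002], [0.049, -0.999, -0.005], [0.002, 0.005, -1.0]]
ft_force: [-1.2, -12.2, 4.6]
grip_width: 0.0137
gripper_force: 27.5
time_s: 9.35
position: [0.4601, -0.0127, 0.2682]
tool_rot: [[0.999, 0.049, 0.002], [0.049, -0.999, -0.007], [0.002, 0.007, -1.0]]
ft_force: [-3.1, -19.6, 3.2]
grip_width: 0.0135
gripper_force: 27.5
```

The catch is at its stop: force jumped to about 20 N after 25 mm. I'll ease it back, let go, and return to the fin.

```bash
python3 -m creep '0 0 0 0 0.4 0 13;0 0 0 0 0.8 0 13;0 0 0 0 0.92 0 13;0 0 0 0 0.92 0 45;0 0 0 0 0.92 0 45;0 0 0 0 0.92 0 45;0 0 0 0 0.92 0 45;0 0 0 0 0.92 -1 45;0 0 0 0 0.92 -1.9 45;0 0 0 0.7 0 -1.9 45;0 0 0 1.5 -0.97 -1.9 45;0 0 0 1.5 -0.97 -1.9 45'; python3 - <<'E'
from h import *
s=st(); R=np.array(s["tool_rot"]); print(R.T@(np.array([.5036,.0205,.271])-s["position"])/.03)
E
```

```text
time_s: 10.55
position: [0.5045, 0.0229, 0.3241]
tool_rot: [[0.999, 0.052, 0.001], [0.052, -0.999, 0.0], [0.001, -0.0, -1.0]]
ft_force: [-0.4, -0.2, 0.4]
grip_width: 0.0451
gripper_force: 0.0
t 10.55 p [0.5045 0.0229 0.3241] q [-10.9  21.8  89.    0.   69.2  76.2] f [-0.4 -0.2  0.4] w 0.0451 gf 0.0
[[ 0.999  0.052  0.001]
 [ 0.052 -0.999  0.   ]
 [ 0.001 -0.    -1.   ]]
[-0.03561842  0.07851322  1.76945011]
```

```bash
python3 -m creep '0 0 0 -0.03 0.07 0.8 45;0 0 0 -0.03 0.07 1.6 45;0 0 0 -0.03 0.07 1.78 45;0 0 0 -0.03 0.07 1.78 45;0 0 0 -0.03 0.07 1.78 11;0 0 0 -0.03 0.07 1.78 11;0 0 0 -0.03 0.07 1.78 11;0 0 0 -0.03 0.07 1.78 11;0 0 0 -0.03 0.07 1.78 11;0 0 0 -0.03 0.07 1.78 11;0 0 0 -0.03 0.07 1.78 11' 30; python3 -c "
import numpy as np
for d in (2,4,6,8,10,15,20,25,30,35,40,45,50,55,60):
    a=np.radians(d); print(d, np.round((np.array([-134*np.cos(a)+32*np.sin(a)+134, -(134*np.sin(a)+32*np.cos(a)-32)])/30),3))"
```

```text
time_s: 11.65
position: [0.5023, 0.0199, 0.2714]
tool_rot: [[0.999, 0.049, 0.002], [0.049, -0.999, 0.004], [0.002, -0.004, -1.0]]
ft_force: [0.5, 15.2, 0.4]
grip_width: 0.0119
gripper_force: 26.8
2 [ 0.04  -0.155]
4 [ 0.085 -0.309]
6 [ 0.136 -0.461]
8 [ 0.192 -0.611]
10 [ 0.253 -0.759]
15 [ 0.428 -1.12 ]
20 [ 0.634 -1.463]
25 [ 0.869 -1.788]
30 [ 1.132 -2.09 ]
35 [ 1.42  -2.369]
40 [ 1.731 -2.622]
45 [ 2.063 -2.846]
50 [ 2.413 -3.041]
55 [ 2.778 -3.204]
60 [ 3.157 -3.335]
```

```bash
python3 -m creep '0 0 0 0.02 -0.02 -0.08 11;0 0 0 0.04 -0.04 -0.15 11;0 0 0 0.06 -0.04 -0.21 11;0 0 0 0.07 -0.04 -0.26 11;0 0 0 0.08 -0.04 -0.31 11;0 0 0 0.08 -0.04 -0.31 11'
```

```text
time_s: 12.25
position: [0.5047, 0.0205, 0.2802]
tool_rot: [[0.999, 0.049, 0.001], [0.049, -0.999, 0.002], [0.001, -0.002, -1.0]]
ft_force: [2.9, 7.3, -5.0]
grip_width: 0.0115
gripper_force: 26.4
```

It's free: 9 mm up at only 5 N. I'll carry on along the arc.

```bash
python3 -m creep '0 0 0 0.05 0 -0.15 11;0 0 0 0.11 0 -0.3 11;0 0 0 0.17 0 -0.45 11;0 0 0 0.25 0 -0.63 11;0 0 0 0.34 0 -0.81 11;0 0 0 0.44 0 -0.99 11;0 0 0 0.55 0 -1.15 11;0 0 0 0.66 0 -1.32 11;0 0 0 0.78 0 -1.48 11;0 0 0 0.91 0 -1.63 11;0 0 0 1.05 0 -1.78 11;0 0 0 1.05 0 -1.78 11'
```

```text
time_s: 13.45
position: [0.5357, 0.022, 0.3337]
tool_rot: [[0.999, 0.049, -0.002], [0.049, -0.999, 0.002], [-0.002, -0.002, -1.0]]
ft_force: [-2.3, 5.5, -0.9]
grip_width: 0.0113
gripper_force: 26.5
```

```bash
python3 -m creep '0 0 0 0.14 0 -0.15 11;0 0 0 0.29 0 -0.28 11;0 0 0 0.44 0 -0.41 11;0 0 0 0.6 0 -0.53 11;0 0 0 0.76 0 -0.65 11;0 0 0 0.93 0 -0.76 11;0 0 0 1.1 0 -0.86 11;0 0 0 1.28 0 -0.95 11;0 0 0 1.46 0 -1.04 11;0 0 0 1.65 0 -1.11 11;0 0 0 1.83 0 -1.18 11;0 0 0 2.02 0 -1.24 11'; python3 -m creep '0 0 0 0 0 0 11;0 0 0 0 0 0 11;0 0 0 0 0 0 11;0 0 0 0 0 0 11;0 0 0 0 0 0 11'; python3 - <<'E'
from h import *
s=st()
p=get_image("scene"); cv2.imwrite("pics/s2.png",cv2.resize(p["image"][120:320,130:440],None,fx=2.4,fy=2.4))
X=cloud(p); im=cv2.cvtColor(p["image"],cv2.COLOR_BGR2HSV).astype(int); H,S=im[...,0],im[...,1]
m=(H>95)&(H<130)&(S>80)&(abs(X[...,0]-.57)<.09)&(abs(X[...,1]-.02)<.12)&(X[...,2]>.1)&(X[...,2]<.24)
q=X[m]; c=q-q.mean(0); n=np.linalg.svd(c,full_matrices=False)[2][2]; print(len(q),n,np.degrees(np.arccos(abs(n[2]))))
g=np.array(s["position"])+.1547*np.array(s["tool_rot"])[:,2]
v=g-np.array([.6371,.0268,.084]); x=np.hypot(v[0],v[1]); print("kin angle",np.degrees(np.arctan2(v[2],x)-np.arctan2(32,134)),np.hypot(x,v[2]))
E
```

```text
time_s: 14.65
position: [0.596, 0.0251, 0.371]
tool_rot: [[0.999, 0.049, -0.003], [0.049, -0.999, 0.002], [-0.003, -0.002, -1.0]]
ft_force: [-3.8, 5.1, 0.0]
grip_width: 0.0117
gripper_force: 26.9
time_s: 15.15
position: [0.5961, 0.0251, 0.3711]
tool_rot: [[0.999, 0.049, -0.001], [0.049, -0.999, 0.002], [-0.001, -0.002, -1.0]]
ft_force: [-2.1, 6.5, 0.1]
grip_width: 0.0114
gripper_force: 26.9
t 15.15 p [0.5961 0.0251 0.3711] q [-9.  27.9 69.9  0.1 82.3 78.2] f [-2.1  6.5  0.1] w 0.0114 gf 26.9
[[ 0.999  0.049 -0.001]
 [ 0.049 -0.999  0.002]
 [-0.001 -0.002 -1.   ]]
3433 [-0.8380798  -0.04177713 -0.5439457 ] 57.04735428781081
kin angle 59.26191092453739 0.13864157464050414
```

View pics/s2.png

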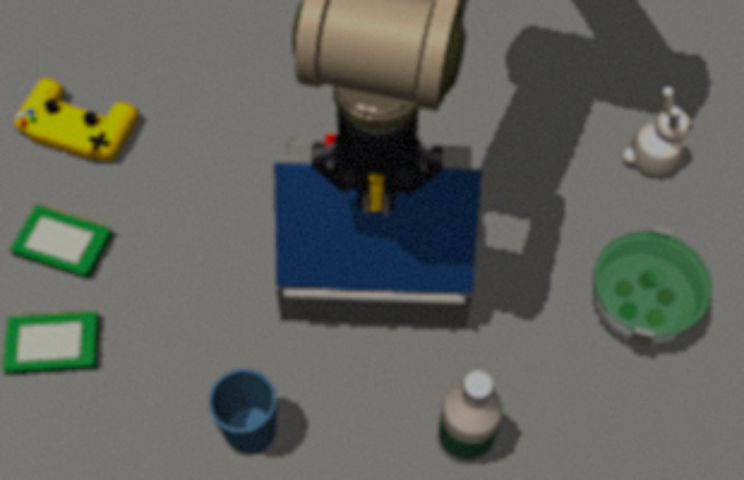

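The lid stands open with the fin (375,190) gripped, and the other things are where they were. The angle is about 58–59°, so I'll nudge it 1° and hold.

```bash
python3 -m creep '0 0 0 0.04 0 -0.01 11;0 0 0 0.08 0 -0.025 11;0 0 0 0.08 0 -0.025 11;0 0 0 0.08 0 -0.025 11;0 0 0 0.08 0 -0.025 11;0 0 0 0.08 0 -0.025 11;0 0 0 0.08 0 -0.025 11;0 0 0 0.08 0 -0.025 11' && python3 -c "
from rig import job
print(job.close_job())"
```

```text
time_s: 16.0
position: [0.5983, 0.0252, 0.3717]
tool_rot: [[0.999, 0.049, -0.002], [0.049, -0.999, 0.002], [-0.002, -0.002, -1.0]]
ft_force: [-4.8, 5.3, -0.2]
grip_width: 0.0118
gripper_force: 26.9
the job is handed in; nothing more can be done
None
```

The gentle tug showed the lid was caught, so I let it down, slid the red catch to its stop, and lifted the lid by the fin; the arm is holding it still at about 60° (my last estimate, taken before a final 1° nudge, was 57–59°), nothing else on the shelf was touched, and the job is handed in at 16 s.

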